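Release the safety catch of an injection pump and hold its throttle lever on the stop

TASK

On the injection pump that has a lever on top, first flip the safety catch fully over, clear of the lever's tail; then pull the lever by its upright stud against its spring until you feel it come up against its stop screw, whose setting you do not know. Press it firmly but without straining the screw and finish while holding it there, with the catch still flipped; leave the other things on the bench as they are.

Things in the scene. Friction and masses are not known exactly. Their poses are not given: they have to be found in the camera images.
- pump: The pump to work on: a round aluminium one on a 160 x 240 mm plywood board, with a lever, safety catch and stop screw on its flat cover (top at 140 mm). Fixed; stands left or right of the other pump, turned up to 0.4 rad. Origin: centre of its underside, on the table. z up; y along the pump to its flange and shaft (the lever's stud end); at yaw 0, -x points to the robot.
- inline_pump: The other pump, of no use here: a box-shaped one on an equal board, with a row of four unions on top and no lever, 148 mm tall. Fixed. Origin: centre of its underside.
- throttle (a joint): Lever's turn (rad) about the upright axis at lever_pivot. 0 = rest, held by a spring: the stud arm points 0.42 rad from the pump's +y towards +x. Grows counter-clockwise from above: the stud swings to the pump's -x. Spring at the stud: 2.5 N at 0, 7.5 N at 1. Catch on: only 0.1 rad of play. The screw stops it between 0.7 and 1.0, unknown: feel the sharp rise in force.
- throttle_arm: The lever's flat steel arm: 16 mm wide, 8 mm thick, mid-plane 154 mm above the table, an upright round stud (14 mm thick) on its +y end. Origin on the pivot axis, its +y along the arm to the stud (80 mm from the pivot); opposite, a plain tail reaches 55 mm past the pivot.
- lever_pivot (a point): Point on the lever's upright turning axis, 154 mm above the table; at (0, -5, 154) mm in the pump's frame.
- lever_stud (a point): On the axis of the lever's upright stud, 188 mm above the table, where to grip or hook it. The stud rises from the arm (158 mm) to its ball top, 17 mm thick, at 221 mm. All else on the pump within 70 mm of it stays below 166 mm.
- stop_bracket: Fixed steel bracket on the pump's -x side with the stop screw: an 8 mm thick level screw, round nose towards the pump's +x, 154 mm above the table; it meets the arm about 55 mm from the pivot. How far it is screwed in is not reported. Bracket top at 162 mm. Origin: (-64, 50, 0) mm in the pump's frame.
- catch (a joint): Safety catch's turn (rad) about a level axis along the pump's x at catch_hinge. 0 to 0.1 at the start: its nose blocks the lever's tail. Grows as the tab is flipped from the stud's side (+y) over to the pump's -y; ends at 1.35. Nose clear from about 0.35; fully flipped above 1.0. Stays where left; about 1.5 N at the tab moves it.
- catch_hinge (a point): Point on the catch's hinge axis, 162 mm above the table; at (0, -85, 162) mm in the pump's frame.
- catch_tab (a point): Centre of the round bar ending the catch's tab: 12 mm thick, 26 mm long along the pump's x, 55 mm from the hinge axis, on a plate 6 x 18 mm. At 0 it leans 0.55 rad from upright towards the pump's +y (bar at (0, -56, 209) mm in the pump's frame), at 1.35 0.8 rad towards -y. Push it over from its +y side with closed fingers, or pinch it.
- hammer: Bystander: hammer with a wooden handle, 220 mm long, lying on the left; loose. Origin: in its length, on its underside.
- hex_keys: Bystander: holder with hex keys, about 120 mm long, lying between the pumps, near the robot; loose. Origin: in its length, on its underside.
- grease_jar: Bystander: small round jar, 48 mm across, 55 mm tall, standing between the two pumps; loose. Origin: centre of its underside.
- wood_block: Bystander: wooden block 90 x 90 x 110 mm, far left; loose. Origin: centre of its underside.
- carton: Bystander: cardboard box 120 x 170 x 60 mm on the right; loose. Origin: centre of its underside.

How it is judged:
On the way, in this order (a step that is already met when the one before it is completed fails the run):
1. the safety catch is flipped fully over while the lever is still at rest (value of joint catch above 1 rad and value of joint throttle below 0.15 rad), for 0.1 s.
2. the lever is pulled onto its stop screw (contact force between throttle_arm and stop_bracket above 2 N and value of joint throttle above 0.6 rad and value of joint catch above 1 rad), for 0.2 s.
At the end, for the whole second after the job is handed in: The fingers still hold the lever (more than 2 N on it), it is turned more than 0.6 rad from rest and presses on the stop screw with 2 to 60 N, and the catch is flipped beyond 1.0 rad (all of step 2 and contact force between throttle_arm and stop_bracket below 60 N and contact force between the fingers and throttle_arm above 2 N); the arm keeps its last pose, push and grip.
It fails at once if the lever is forced past the catch while the catch is on (value of joint catch below 0.3 rad and value of joint throttle above 0.2 rad).
It fails at once if the stop screw is strained with more than 90 N (contact force between throttle_arm and stop_bracket above 90 N).
It fails at once if another thing on the bench is moved by more than 30 mm or knocked over (distance of any of hammer, hex_keys, grease_jar, wood_block, carton from where it was at the start of the episode above 0.03 m or angle between any of grease_jar, wood_block's own z axis and vertical above 0.5 rad).
It also fails if it takes over 56 s, if anything falls off the work surface, if the arm or the gripper's body presses on something with over 40 N, if the wrist force passes 120 N, or if a joint passes its speed limit or range.

ROBOT

A 7-joint arm with a two-finger parallel gripper is mounted at the origin on the work surface. World frame = base frame: x ahead of the robot, y to its left, z up, the work surface at z = 0. Lengths are in m, angles in rad, forces in N, time in s.
With the tool pointing down it reaches from about 0.4 to 0.85 m from the base axis. Payload 6.9 kg.
Tool frame: the origin (TCP) lies midway between the tips of the shut fingers; the grasp point (between the pads) lies 19 mm behind it; x points along the fingers, z is the direction in which the jaws open and shut, and the axes are right-handed (so a half turn about x gives the same grasp; the last joint's range is limited). The gripper opens to 85 mm and grips with 20 to 120 N. Pads are 22 mm wide; open, the fingers measure 114 mm over their backs; the gripper's body (76 mm by 85 mm) begins 54 mm behind the grasp point. The pads swing forward as they close: fully open they stand 13 mm farther back than shut.
Start: joints at [-1.103, 0.507, -0.238, 1.5, 0.126, 1.149, -0.155], TCP at [0.221, 0.585, 0.231] pointing down, gripper open.
Joint ranges: [-3.08, 3.08], [-0.24, 2.05], [-1.43, 1.35], [0, 2.5], [-1.52, 4.66], [0.17, 1.96], [-2.89, 2.89]. Speed limits (rad/s): [2.39, 2.39, 3.14, 3.14, 3.14, 3.14, 3.14].

INTERFACE

Orientations are given as a 3x3 rotation matrix whose columns are the frame's x, y, z axes.
In Python, from plant import status, snapshot, camera_model, workorder gives the robot as it stands.
- The arm moves only by the tool step_arm, never from a script. Its arguments are lists of equal length, an entry for each row: "angular": the turn, a rotation vector about the world's x, y, z in units of 2 pi rad (1.0 is 2 pi rad), a list of three; "travel": the shift along the world's x, y, z in units of 5 cm (1.0 is 5 cm), a list of three; "grip": the opening, from -1 (shut) to 1 (fully open). A call has 1 to 8 rows; each row shifts and turns the commanded pose from where the row before left it; what a row does not reach is not made up. A row lasts 1/10 s, in which the tool goes at most 50 mm and 8.59 degrees, less where a joint would pass 70% of its speed; a pose out of reach is approached as far as the arm can. A call with a number of a shift or a turn outside -1 to 1 is refused whole. A call with a gripper value outside its range is refused whole. The fingers move at their own pace and stop on an object; "squeeze" is the grip in N (left out, the last holds). Time passes only in rows, so rows that do not move let the fingers close. It gives the time, the measured TCP pose, the force and the opening at its end, in the units of the state.
- status.get_obs(): the state, without advancing time (a new reading comes with each control period).
- snapshot(name): name is "scene" or "top" or "wrist"; returns (picture, depth): 420x560x3 uint8, blue, green, red; 420x560 float32, m along the optical axis (not along the pixel's ray), 0 where there is no reading.
- camera_model(name): a dict with "camera_matrix" (3x3 intrinsics, pixels), "rvec" (rotation vector, rad) and "tvec" (3), from world to camera coordinates, as OpenCV has them; the wrist camera has in their place "tool_from_camera" (4x4, takes a point from camera to tool coordinates, whose origin is the TCP and whose axes are the tool frame's). Camera axes: x right, y down, z forward; pixel columns grow to the right and rows downward; lengths in m; the calibration is good to about 2 mm. The wrist camera is an equidistant fisheye: a pixel r from the principal point sees the ray r / f radians off the axis. A picture is of the moment at which its call begins: read the wrist's pose just before it. camera_model takes no time and is no camera call.
- workorder.sign_off(): hands the job in, once; it reports no verdict.
The state is a dict: "time_s": time; "q": joint angles; "qd": joint speeds; "tau": joint torques, N m; "position": TCP position; "tcp_rot": TCP orientation; "force": force on the tool from outside, world axes, zero at the start; "torque": the same for the moment, N m; "grip_width": opening from 0.0 (shut) to 1.0 (fully open).
Only numpy, scipy, OpenCV 4.12 (cv2) and the standard library are available. Lean on these libraries where they do the work, as an engineer would, in place of code of your own. Each camera call takes 0.05 s, during which the arm holds its last target. There are 200 camera calls.

## Working session

There is one attempt and no reset: what is moved stays moved. The work goes in short steps, Python scripts to look and compute and a tool call to move; the robot and the scene stay as the last step left them, time stands still between calls to the robot, and variables do not carry over. Pictures are saved under pics/ and viewed, about 8 in all and at most 12, crops included, and the job is handed in when it is done.

Besides the shell and the picture viewer there is one more tool, called after ">>>" as name(argument=value, ...) on one line, values as JSON. step_arm: Moves the arm, as the interface text tells. Its arguments: {"type":"object","properties":{"angular":{"type":"array"},"travel":{"type":"array"},"grip":{"type":"array"},"squeeze":{"type":"number"}},"required":["angular","travel","grip"]}

```bash
mkdir -p pics; ls; python3 - <<'E'
from plant import status, snapshot, camera_model
import cv2,numpy as np
for n in ("scene","top"):
    p,d=snapshot(n); cv2.imwrite(f"pics/{n}0.png",p); np.save(f"{n}0.npy",d)
    m=camera_model(n); print(n,{k:np.round(v,4).tolist() for k,v in m.items()})
o=status.get_obs(); print({k:np.round(v,3).tolist() for k,v in o.items()})
E
```

```text
pics
scene {'camera_matrix': [[381.6831, 0.0, 276.3034], [0.0, 381.6831, 214.8901], [0.0, 0.0, 1.0]], 'rvec': [2.2479, 1.3953, -0.3761], 'tvec': [-0.2028, -0.3239, 1.3856]}
top {'camera_matrix': [[468.9298, 0.0, 285.0966], [0.0, 468.9298, 212.8388], [0.0, 0.0, 1.0]], 'rvec': [2.1293, -2.1215, 0.2206], 'tvec': [-0.0294, 0.5172, 1.4216]}
{'time_s': 0.1, 'q': [-1.104, 0.508, -0.238, 1.501, 0.126, 1.149, -0.155], 'qd': [-0.0, 0.0, -0.001, -0.003, -0.001, 0.001, -0.0], 'tau': [-0.005, -62.183, -2.195, -25.021, 0.012, 0.008, -0.0], 'position': [0.221, 0.584, 0.231], 'tcp_rot': [[-0.001, -0.935, 0.354], [-0.001, 0.354, 0.935], [-1.0, -0.0, -0.002]], 'force': [-0.713, 0.305, 0.7], 'torque': [-0.056, -0.01, -0.025], 'grip_width': 1.001}
```

View pics/top0.png

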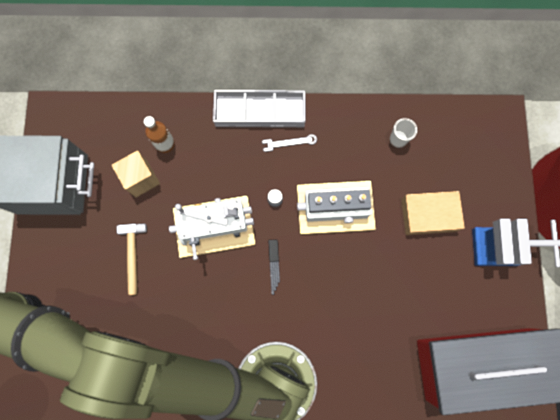

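View pics/scene0.png

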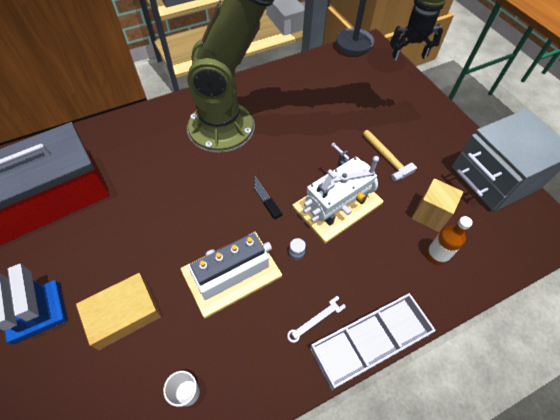

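The lever pump is at about (213,226) in the top view and (340,195) in the scene view. It stands left of the inline pump. I'll crop in and get heights from depth.

```bash
cat > h.py <<'E'
import numpy as np,cv2
from plant import status,snapshot,camera_model
def cam(n):
    m=camera_model(n);R=cv2.Rodrigues(np.array(m["rvec"],float))[0];return np.array(m["camera_matrix"]),R,np.array(m["tvec"],float).ravel()
def cloud(n,d):
    K,R,t=cam(n);v,u=np.mgrid[:d.shape[0],:d.shape[1]]
    r=np.stack([(u-K[0,2])/K[0,0],(v-K[1,2])/K[1,1],np.ones_like(d)],-1)
    return (r*d[...,None]-t)@R
def onz(n,u,v,z):
    K,R,t=cam(n);r=R.T@np.linalg.solve(K,[u,v,1.]);c=-R.T@t;return c+r*(z-c[2])/r[2]
E
python3 - <<'E'
from h import *
d=np.load("top0.npy");P=cloud("top",d);a=cv2.imread("pics/top0.png")
b=cv2.imread("pics/scene0.png")
A=cv2.resize(a[190:262,165:260],None,fx=8,fy=8,interpolation=cv2.INTER_CUBIC)
B=cv2.resize(b[135:240,285:390],None,fx=5.7,fy=5.7,interpolation=cv2.INTER_CUBIC)
cv2.imwrite("pics/cropA.png",A);cv2.imwrite("pics/cropB.png",B)
hsv=cv2.cvtColor(a,cv2.COLOR_BGR2HSV)
m=cv2.inRange(hsv,(12,60,120),(30,255,255));m[:190]=0;m[262:]=0;m[:,:165]=0;m[:,262:]=0
c=np.argwhere(m)[:,::-1]
X=np.array([onz("top",u,v,.015)[:2] for u,v in c])
print("board z",np.median(P[m>0][:,2]),cv2.minAreaRect((X*1000).astype(np.float32)))
E
```

```text
board z 0.017543089914218365 ((481.209228515625, 201.16534423828125), (168.17982482910156, 248.0745391845703), 10.208267211914062)
```

View pics/cropA.png

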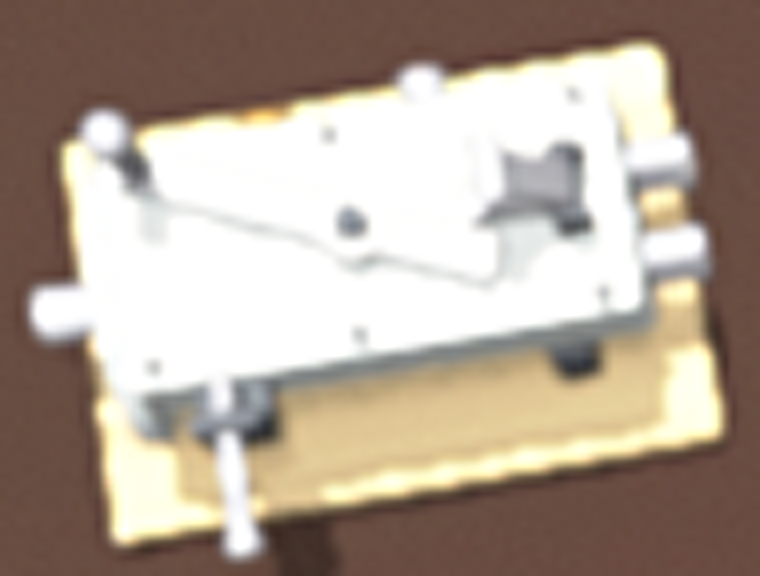

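View pics/cropB.png

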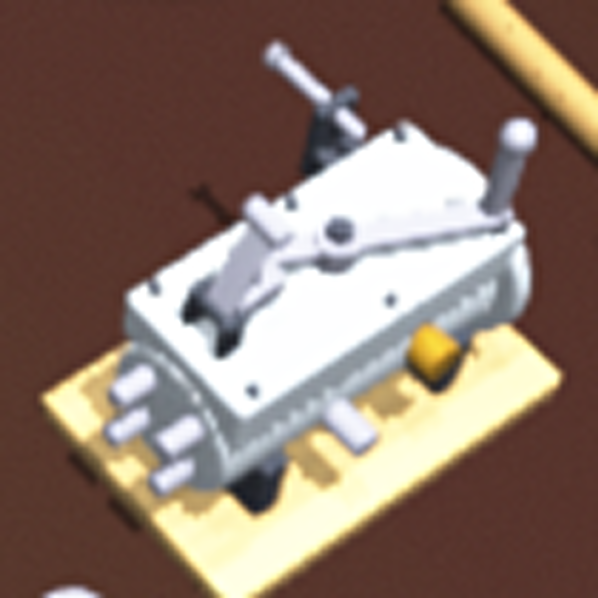

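In the top crop, the ball top is at (178,206.5) px, the pivot screw at (209,217.5) and the catch tab bar at about (226,213). Next I check these against the model frame.

```bash
python3 - <<'E'
from h import *
pv=onz("top",165+351/8-.5,190+220/8-.5,.160)[:2]; ball=onz("top",165+103/8-.5,190+132/8-.5,.213)[:2]
tab=onz("top",165+488/8-.5,190+185/8-.5,.213)[:2]
s=5.7
pvs=onz("scene",285+340/s-.5,135+229/s-.5,.161)[:2]; bs=onz("scene",285+518/s-.5,135+135/s-.5,.213)[:2]; ts=onz("scene",285+268/s-.5,135+222/s-.5,.209)[:2]
print("pivot",pv,pvs,"ball",ball,bs,"tab",tab,ts)
dv=(ball+bs-pv-pvs)/2; print("len",np.linalg.norm(dv),"yaw",np.arctan2(-dv[0],dv[1])+.42)
for yaw in (.178,np.arctan2(-dv[0],dv[1])+.42):
    c,s_=np.cos(yaw),np.sin(yaw);R=np.array([[c,-s_],[s_,c]])
    o=(pv+pvs)/2-R@[0,-.005]; print(yaw,"origin",o,"pred ball",(pv+pvs)/2+R@[.08*np.sin(.42),.08*np.cos(.42)],"pred tab",o+R@[0,-.056],"hinge",o+R@[0,-.085])
E
```

```text
pivot [0.48247564 0.19563611] [0.48059039 0.19801339] ball [0.50334281 0.27473334] [0.5001126  0.27580297] tab [0.48520721 0.14040147] [0.49008871 0.14338868]
len 0.08100119420460843 yaw 0.16802870543528375
0.178 origin [0.48064771 0.20174575] pred ball [0.5007046 0.2744936] pred tab [0.49056315 0.14663056] hinge [0.49569794 0.11808876]
0.16802870543528375 origin [0.48069682 0.20175433] pred ball [0.5014781  0.27429857] pred tab [0.49006221 0.14654301] hinge [0.49491215 0.11795144]
```

Top and scene rays agree to about 3 mm, and the arm length comes out at 81 mm against the nominal 80. The pump origin is about (0.481, 0.202) with yaw about 0.173. I'll raise the arm, turn the jaw axis onto the pump's x, shut the fingers and go to the tab's +y side.

>>> step_arm(angular=[[0,0,-0.0206],[0,0,-0.0206],[0,0,-0.0206],[0,0,-0.0206],[0,0,-0.0206],[0,0,-0.0206],[0,0,-0.0206],[0,0,-0.0206]], travel=[[0,0,0.7],[0,0,0.7],[0.44,-0.68,0],[0.44,-0.68,0],[0.44,-0.68,0],[0.44,-0.68,0],[0.44,-0.68,0],[0.44,-0.68,0]], grip=[-1,-1,-1,-1,-1,-1,-1,-1])

```text
time_s: 0.9
position: [0.3538, 0.3789, 0.301]
tcp_rot: [[-0.0, -0.167, 0.986], [-0.0, 0.986, 0.167], [-1.0, -0.0, -0.0]]
force: [-0.0, 0.4, -0.1]
grip_width: -0.001
```

>>> step_arm(angular=[[0,0,0],[0,0,0],[0,0,0],[0,0,0],[0,0,0],[0,0,0],[0,0,0],[0,0,0]], travel=[[0.44,-0.68,0],[0.44,-0.68,0],[0.44,-0.68,0],[0.44,-0.68,0],[0.44,-0.68,0],[0.44,-0.68,0],[0,0,0],[0,0,0]], grip=[-1,-1,-1,-1,-1,-1,-1,-1])

```text
time_s: 1.7
position: [0.4854, 0.1756, 0.3009]
tcp_rot: [[-0.001, -0.17, 0.985], [-0.0, 0.985, 0.17], [-1.0, -0.0, -0.001]]
force: [-0.1, 0.5, 0.1]
grip_width: 0.004
```

```bash
python3 - <<'E'
from h import *
o=status.get_obs();p,d=snapshot("wrist");m=camera_model("wrist");print({k:np.round(v,4).tolist() for k,v in m.items()})
cv2.imwrite("pics/w1.png",p)
T=np.array(m["tool_from_camera"]);K=np.array(m["camera_matrix"])
yaw=.173;c,s=np.cos(yaw),np.sin(yaw);O=np.array([.4807,.2017])
for n,q in dict(tab=(0,-.056,.215),pivot=(0,-.005,.16),stud=(.0326,.068,.221)).items():
    w=np.array([O[0]+c*q[0]-s*q[1],O[1]+s*q[0]+c*q[1],q[2]])
    t=np.array(o["tcp_rot"]).T@(w-o["position"]);x=T[:3,:3].T@(t-T[:3,3])
    r=np.hypot(x[0],x[1]);th=np.arctan2(r,x[2]);print(n,K[0,2]+K[0,0]*th*x[0]/r,K[1,2]+K[1,1]*th*x[1]/r)
E
```

```text
{'camera_matrix': [[325.1923, 0.0, 280.9287], [0.0, 325.1923, 206.7867], [0.0, 0.0, 1.0]], 'tool_from_camera': [[-0.0003, -0.2628, 0.9648, -0.1424], [0.0005, -0.9648, -0.2628, 0.0671], [1.0, 0.0004, 0.0005, 0.0001], [0.0, 0.0, 0.0, 1.0]]}
tab 280.63038754694804 250.50112039985402
pivot 280.6182943180146 172.21235697475538
stud 328.534224077361 81.23180413470043
```

View pics/w1.png

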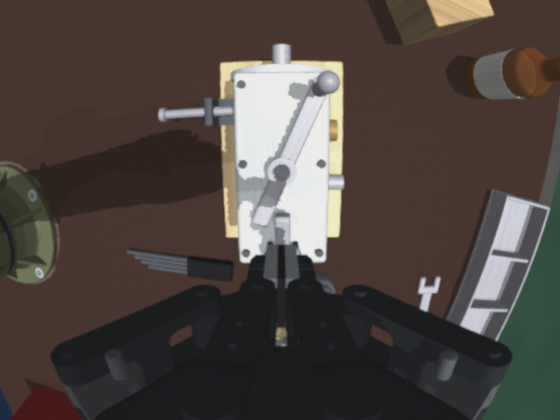

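The wrist view matches the predictions: pivot at (282,172) and ball at (328,82), both within 2 px. The tab is hidden behind the fingertips, as expected. I'll descend now.

>>> step_arm(angular=[[0,0,0],[0,0,0],[0,0,0],[0,0,0],[0,0,0],[0,0,0]], travel=[[0,0,-0.5],[0,0,-0.5],[0,0,-0.4],[0,0,-0.4],[0,0,-0.3],[0,0,0]], grip=[-1,-1,-1,-1,-1,-1])

```text
time_s: 2.35
position: [0.4832, 0.1778, 0.1944]
tcp_rot: [[-0.004, -0.175, 0.984], [-0.001, 0.984, 0.175], [-1.0, -0.0, -0.004]]
force: [-0.4, -0.0, -0.9]
grip_width: -0.0
```

>>> step_arm(angular=[[0,0,0],[0,0,0],[0,0,0],[0,0,0],[0,0,0]], travel=[[0.035,-0.2,0],[0.035,-0.2,0],[0.035,-0.2,0],[0.035,-0.2,0],[0.035,-0.2,0]], grip=[-1,-1,-1,-1,-1])

```text
time_s: 2.85
position: [0.4945, 0.1255, 0.1968]
tcp_rot: [[0.001, -0.172, 0.985], [0.0, 0.985, 0.172], [-1.0, 0.0, 0.001]]
force: [0.4, 1.7, 0.5]
grip_width: 0.0
```

>>> step_arm(angular=[[0,0,0],[0,0,0],[0,0,0],[0,0,0],[0,0,0]], travel=[[0.035,-0.2,0],[0.035,-0.2,0],[0.035,-0.2,0],[0,0,0],[0,0,0]], grip=[-1,-1,-1,-1,-1])

```text
time_s: 3.35
position: [0.4992, 0.0955, 0.1962]
tcp_rot: [[-0.0, -0.172, 0.985], [-0.001, 0.985, 0.172], [-1.0, -0.001, -0.0]]
force: [-0.4, 0.1, 0.1]
grip_width: 0.0
```

Now back off, rise and move towards the stud, opening the gripper. Then check the catch with the wrist camera.

>>> step_arm(angular=[[0,0,0],[0,0,0],[0,0,0],[0,0,0],[0,0,0],[0,0,0],[0,0,0],[0,0,0]], travel=[[-0.07,0.4,0],[-0.07,0.4,0],[0,0,0.6],[0,0,0.8],[0,0,0.8],[0.04,0.7,0],[0.04,0.7,0],[0.04,0.7,0]], grip=[-1,-1,-1,-1,-1,1,1,1])

```text
time_s: 4.15
position: [0.4986, 0.2419, 0.3068]
tcp_rot: [[0.001, -0.171, 0.985], [-0.0, 0.985, 0.171], [-1.0, -0.001, 0.001]]
force: [0.1, -0.3, -0.6]
grip_width: 0.503
```

>>> step_arm(angular=[[0,0,0],[0,0,0]], travel=[[0.03,0.65,0],[0,0,0]], grip=[1,1])

```text
time_s: 4.35
position: [0.4987, 0.279, 0.3054]
tcp_rot: [[-0.001, -0.179, 0.984], [0.001, 0.984, 0.179], [-1.0, 0.001, -0.001]]
force: [0.1, 0.7, 0.0]
grip_width: 0.849
```

```bash
python3 - <<'E'
from h import *
o=status.get_obs();p,d=snapshot("wrist");cv2.imwrite("pics/w2.png",p)
print(o["position"],o["grip_width"])
for n in("scene","top"):
    q,e=snapshot(n);np.save(n+"1.npy",e);cv2.imwrite(f"pics/{n}1.png",q)
q=cv2.imread("pics/scene1.png");cv2.imwrite("pics/cropB1.png",cv2.resize(q[135:240,285:390],None,fx=5.7,fy=5.7,interpolation=cv2.INTER_CUBIC))
m=camera_model("wrist");T=np.array(m["tool_from_camera"]);K=np.array(m["camera_matrix"])
yaw=.173;c,s=np.cos(yaw),np.sin(yaw);O=np.array([.4807,.2017])
for n,q in dict(tab12=(0,-.085-.055*np.sin(.65),.162+.055*np.cos(.65)),tab0=(0,-.056,.209),stud=(.0326,.068,.221)).items():
    w=np.array([O[0]+c*q[0]-s*q[1],O[1]+s*q[0]+c*q[1],q[2]])
    t=np.array(o["tcp_rot"]).T@(w-o["position"]);x=T[:3,:3].T@(t-T[:3,3])
    r=np.hypot(x[0],x[1]);th=np.arctan2(r,x[2]);print(n,w,K[0,2]+K[0,0]*th*x[0]/r,K[1,2]+K[1,1]*th*x[1]/r)
E
```

```text
[0.49873891 0.27897033 0.30536377] 0.8490145733680935
tab12 [0.50106143 0.08518042 0.20578461] 249.42242380141977 386.0095144101324
tab0 [0.49033975 0.14653592 0.209     ] 246.14273288591014 343.49772517475725
stud [0.50110797 0.27429666 0.221     ] 282.7917058277145 220.66667878945358
```

View pics/w2.png

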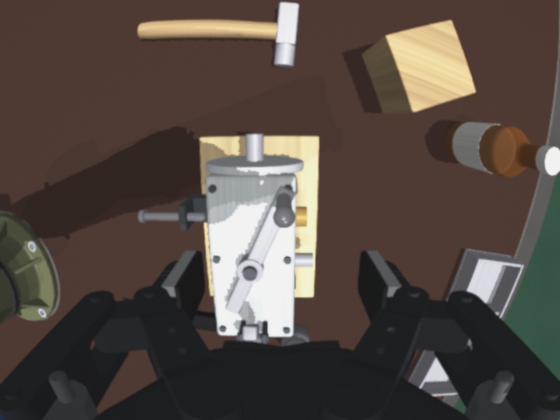

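View pics/cropB1.png

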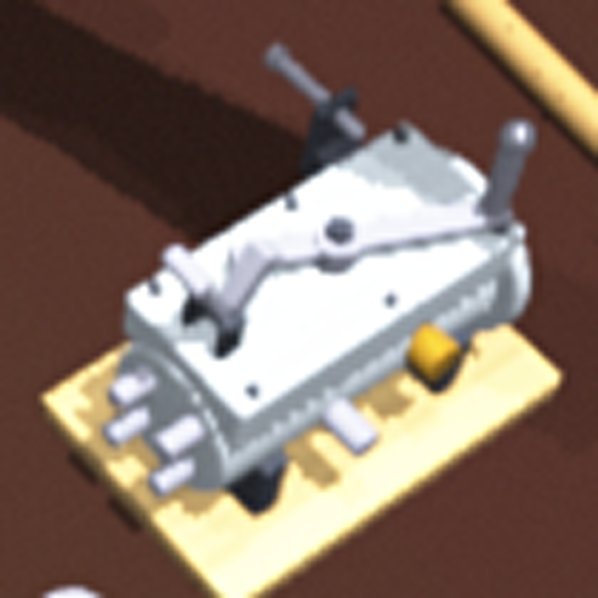

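The scene crop shows the catch flipped over, with its bar centre at about (188,270). The lever is still at rest, with the ball at (518,135) as before. I'll get the catch angle from the bar's pixel.

```bash
python3 - <<'E'
from h import *
K,R,t=cam("scene");yaw=.173;c,s=np.cos(yaw),np.sin(yaw);O=np.array([.4807,.2017])
for a in (0,.8,.9,1,1.1,1.2,1.3,1.35):
    y,z=-.085+.055*np.sin(.55-a),.162+.055*np.cos(.55-a)
    w=np.array([O[0]-s*y,O[1]+c*y,z]);x=K@(R@w+t);x=x/x[2];print(a,(x[0]-285+.5)*5.7,(x[1]-135+.5)*5.7)
E
```

```text
0 273.62289845197176 220.42722105365087
0.8 205.58834354272003 255.0840527561624
0.9 196.4031317593561 262.6243750418397
1 187.41220600525895 270.6413794849642
1.1 178.71869164879118 279.04267516434015
1.2 170.4215825055925 287.7311438458014
1.3 162.614214046842 296.60650198540384
1.35 158.92145795236937 301.08245496384967
```

The angle reads about 0.95–1.05, which is marginal, so I'll push the catch further until it meets its end.

>>> step_arm(angular=[[0,0,0],[0,0,0],[0,0,0],[0,0,0],[0,0,0],[0,0,0],[0,0,0],[0,0,0]], travel=[[-0.03,-0.75,0],[-0.03,-0.75,0],[-0.03,-0.75,0],[-0.03,-0.75,0],[0,0,0],[0,0,-0.8],[0,0,-0.8],[0,0,-0.6]], grip=[-1,-1,-1,-1,-1,-1,-1,-1])

```text
time_s: 5.3
position: [0.4931, 0.1227, 0.1948]
tcp_rot: [[-0.0, -0.171, 0.985], [-0.001, 0.985, 0.171], [-1.0, -0.0, -0.001]]
force: [0.5, -0.1, -0.6]
grip_width: -0.001
```

>>> step_arm(angular=[[0,0,0],[0,0,0],[0,0,0],[0,0,0],[0,0,0]], travel=[[0.035,-0.2,0],[0.035,-0.2,0],[0.035,-0.2,0],[0.017,-0.1,0],[0,0,0]], grip=[-1,-1,-1,-1,-1])

```text
time_s: 5.8
position: [0.4998, 0.0946, 0.1983]
tcp_rot: [[0.001, -0.176, 0.984], [0.009, 0.984, 0.176], [-1.0, 0.008, 0.003]]
force: [-4.3, 18.2, -0.3]
grip_width: -0.001
```

>>> step_arm(angular=[[0,0,0],[0,0,0],[0,0,0],[0,0,0],[0,0,0],[0,0,0],[0,0,0],[0,0,0]], travel=[[-0.07,0.4,0],[-0.07,0.4,0],[0,0,0.6],[0,0,0.8],[0,0,0.8],[0.04,0.7,0],[0.04,0.7,0],[0.04,0.7,0]], grip=[-1,-1,-1,-1,-1,1,1,1])

```text
time_s: 6.6
position: [0.5003, 0.2335, 0.3092]
tcp_rot: [[0.005, -0.17, 0.985], [0.001, 0.985, 0.17], [-1.0, 0.001, 0.005]]
force: [1.0, 0.2, 0.6]
grip_width: 0.508
```

>>> step_arm(angular=[[0,0,0],[0,0,0]], travel=[[0.03,0.75,0],[0,0,0]], grip=[1,1])

```text
time_s: 6.8
position: [0.5003, 0.2764, 0.3077]
tcp_rot: [[0.002, -0.178, 0.984], [0.004, 0.984, 0.178], [-1.0, 0.003, 0.003]]
force: [-0.2, 0.5, -0.6]
grip_width: 0.844
```

```bash
python3 - <<'E'
from h import *
q,e=snapshot("scene");print(status.get_obs()["position"])
cv2.imwrite("pics/cropB2.png",cv2.resize(q[165:215,300:350],None,fx=12,fy=12,interpolation=cv2.INTER_CUBIC))
P=cloud("scene",e);yaw=.173;c,s=np.cos(yaw),np.sin(yaw);D=P[...,:2]-[.4807,.2017]
X=c*D[...,0]+s*D[...,1];Y=-s*D[...,0]+c*D[...,1];Z=P[...,2]
for nm,E in (("now",e),("mid",np.load("scene1.npy")),("start",np.load("scene0.npy"))):
    P=cloud("scene",E);D=P[...,:2]-[.4807,.2017];X=c*D[...,0]+s*D[...,1];Y=-s*D[...,0]+c*D[...,1];Z=P[...,2]
    k=(abs(X)<.03)&(Y>-.15)&(Y<-.03)&(Z>.18)&(Z<.23);print(nm,k.sum(),np.c_[X[k],Y[k],Z[k]].mean(0),np.percentile(Z[k],95),np.percentile(Y[k],[5,95]))
E
```

```text
[0.50080824 0.27309251 0.30770963]
now 108 [ 0.00360092 -0.09236007  0.20040933] 0.2164172306497567 [-0.12024346 -0.05928359]
mid 96 [ 0.00372304 -0.08765949  0.20149003] 0.21925546109952201 [-0.11438072 -0.05690969]
start 110 [ 0.00288157 -0.06871853  0.20349522] 0.2197700835441661 [-0.07840789 -0.05895368]
```

View pics/cropB2.png

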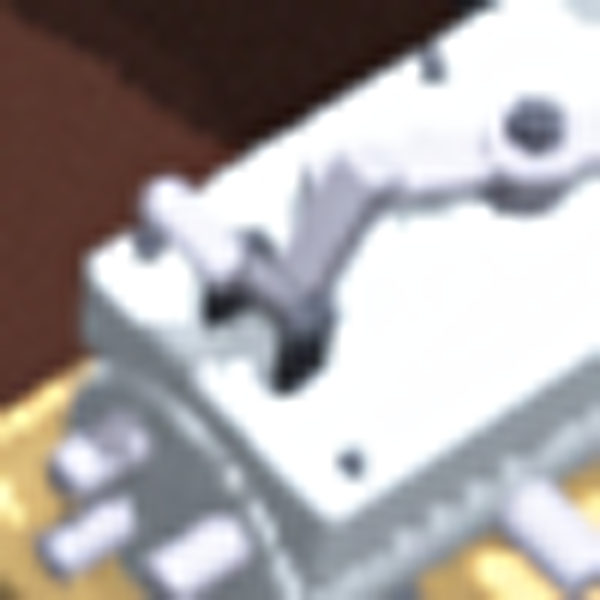

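```bash
python3 - <<'E'
from h import *
yaw=.173;c,s=np.cos(yaw),np.sin(yaw)
E={"start":np.load("scene0.npy"),"mid":np.load("scene1.npy")}
for i in range(2): E["now%d"%i]=snapshot("scene")[1]
for nm,e in E.items():
    P=cloud("scene",e);D=P[...,:2]-[.4807,.2017];X=c*D[...,0]+s*D[...,1];Y=-s*D[...,0]+c*D[...,1];Z=P[...,2]
    k=(abs(X)<.04)&(Y>-.15)&(Y<-.04)&(Z>.185)&(Z<.23)
    n,l,st,ce=cv2.connectedComponentsWithStats(k.astype(np.uint8))
    print(nm)
    for j in range(1,n):
        if st[j,4]>5:
            q=l==j;print(st[j,4],ce[j].round(1),[np.percentile(V[q],[5,50,95]).round(3).tolist() for V in (X,Y,Z)])
    if nm=="now1":
        g=(Z*1000).astype(int)[174:200,306:336];print("\n".join(" ".join(map(str,r)) for r in g))
E
```

```text
start
101 [329.7 176.7] [[-0.007, 0.003, 0.013], [-0.077, -0.067, -0.059], [0.187, 0.206, 0.22]]
mid
35 [330.1 179. ] [[-0.004, 0.002, 0.008], [-0.07, -0.064, -0.055], [0.186, 0.191, 0.197]]
49 [318.3 182.8] [[-0.008, 0.006, 0.014], [-0.114, -0.111, -0.099], [0.19, 0.216, 0.22]]
now0
39 [329.5 179.2] [[-0.003, 0.003, 0.008], [-0.073, -0.067, -0.057], [0.186, 0.194, 0.199]]
53 [316.4 184.3] [[-0.008, 0.004, 0.014], [-0.121, -0.117, -0.104], [0.194, 0.213, 0.216]]
now1
39 [329.6 179.2] [[-0.004, 0.004, 0.008], [-0.072, -0.067, -0.057], [0.186, 0.194, 0.199]]
53 [316.4 184.3] [[-0.009, 0.005, 0.014], [-0.12, -0.117, -0.105], [0.196, 0.213, 0.217]]
3 2 4 1 0 1 1 -1 1 1 4 5 1 2 1 1 1 2 1 0 -1 141 143 142 144 140 141 138 141 142
0 0 5 1018 4 -1 0 0 3 0 2 0 -2 0 1 0 1 0 2 139 144 142 141 141 140 144 141 141 144 142
0 0 0 3 3 5 1 3 4 2 5 1 -3 0 4 5 -1 0 142 141 140 141 139 199 197 191 161 159 159 159
0 3 4 4 2 5 1 0 0 0 -1 0 0 2 4 2 139 141 143 157 159 160 200 197 196 196 192 158 161 163
0 0 2 0 -1 0 0 4 3 0 1 1 8 2 141 142 140 141 139 158 161 193 195 199 195 199 196 194 158 161
0 1 0 -1 0 0
[... 1688 characters left out ...]
09 116 121 125 131 134 135 141 140 141 140 140 141 140 142 156 161 160 153 150 141 140 140 141 139 140 138 143
0 98 108 110 119 122 124 129 135 137 141 139 143 141 142 142 143 153 157 154 149 145 137 143 143 140 142 140 141 141
94 100 104 111 112 117 119 125 129 136 136 139 139 140 140 141 138 148 149 145 143 138 139 141 137 138 141 143 142 139
91 96 101 104 110 119 120 122 127 131 134 138 142 140 140 138 142 145 143 139 142 140 141 141 143 141 141 143 143 144
87 94 101 102 108 110 117 122 123 126 132 137 135 140 142 141 142 140 138 142 138 140 140 144 142 141 140 139 140 141
86 90 95 105 107 106 109 1018 122 123 126 129 135 135 140 144 142 139 139 137 140 140 139 140 139 144 144 142 143 141
```

Depth puts the bar at about y = -117 mm with its top at 215 mm, so the catch reads about 1.1. The finger stall position suggests it reached the end and rebounded. I'll repeat with a slow press, hold and release for margin.

>>> step_arm(angular=[[0,0,0],[0,0,0],[0,0,0],[0,0,0],[0,0,0],[0,0,0],[0,0,0],[0,0,0]], travel=[[-0.04,-0.75,0],[-0.04,-0.75,0],[-0.04,-0.75,0],[-0.04,-0.75,0],[0,0,0],[0,0,-0.8],[0,0,-0.8],[0,0,-0.65]], grip=[-1,-1,-1,-1,-1,-1,-1,-1])

```text
time_s: 7.75
position: [0.4923, 0.1199, 0.1932]
tcp_rot: [[0.001, -0.17, 0.985], [-0.0, 0.985, 0.17], [-1.0, -0.0, 0.001]]
force: [0.7, 0.6, -1.1]
grip_width: -0.005
```

>>> step_arm(angular=[[0,0,0],[0,0,0],[0,0,0],[0,0,0]], travel=[[0.017,-0.1,0],[0.017,-0.1,0],[0.017,-0.1,0],[0,0,0]], grip=[-1,-1,-1,-1])

```text
time_s: 8.15
position: [0.4962, 0.1056, 0.1957]
tcp_rot: [[0.003, -0.171, 0.985], [0.001, 0.985, 0.171], [-1.0, 0.0, 0.003]]
force: [0.5, 0.0, 0.2]
grip_width: -0.002
```

>>> step_arm(angular=[[0,0,0],[0,0,0],[0,0,0],[0,0,0]], travel=[[0.017,-0.1,0],[0.017,-0.1,0],[0,0,0],[0,0,0]], grip=[-1,-1,-1,-1])

```text
time_s: 8.55
position: [0.4971, 0.0965, 0.1944]
tcp_rot: [[0.001, -0.173, 0.985], [0.0, 0.985, 0.173], [-1.0, 0.0, 0.001]]
force: [0.1, 1.9, 5.5]
grip_width: 0.003
```

>>> step_arm(angular=[[0,0,0],[0,0,0],[0,0,0],[0,0,0]], travel=[[0.008,-0.05,0],[0.008,-0.05,0],[0,0,0],[0,0,0]], grip=[-1,-1,-1,-1])

```text
time_s: 8.95
position: [0.4971, 0.0962, 0.1944]
tcp_rot: [[0.0, -0.176, 0.984], [0.005, 0.984, 0.176], [-1.0, 0.005, 0.001]]
force: [-4.0, 13.7, 6.5]
grip_width: -0.002
```

```bash
python3 - <<'E'
from h import *
q,e=snapshot("scene")
cv2.imwrite("pics/c3.png",cv2.resize(q[130:220,290:380],None,fx=6.5,fy=6.5,interpolation=cv2.INTER_CUBIC))
E
```

```text
(no output)
```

View pics/c3.png

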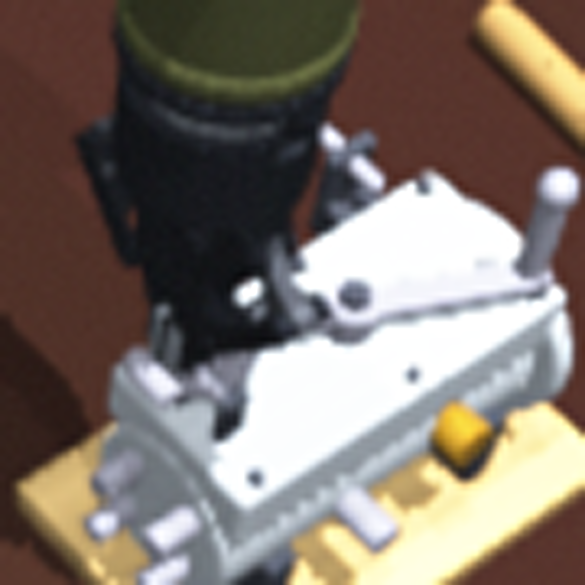

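The bar is now at the end (about 1.3–1.35), and the raised nose lies behind the fingers. That means backing off in +y drags the catch back. I'll relieve slightly, then lift straight up.

>>> step_arm(angular=[[0,0,0],[0,0,0],[0,0,0],[0,0,0],[0,0,0],[0,0,0],[0,0,0],[0,0,0]], travel=[[-0.017,0.1,0],[0,0,0.2],[0,0,0.3],[0,0,0.5],[0,0,0.7],[0,0,0.6],[0,0.8,0],[0,0.8,0]], grip=[-1,-1,-1,-1,-1,-1,1,1])

```text
time_s: 9.8
position: [0.4975, 0.1751, 0.3107]
tcp_rot: [[0.003, -0.168, 0.986], [-0.0, 0.986, 0.168], [-1.0, -0.001, 0.003]]
force: [-0.0, 0.3, -0.5]
grip_width: 0.331
```

>>> step_arm(angular=[[0,0,0],[0,0,0],[0,0,0],[0,0,0],[0,0,0]], travel=[[0,0.8,0],[0,0.8,0],[0.08,0.4,0],[0,0,0],[0,0,0]], grip=[1,1,1,1,1])

```text
time_s: 10.3
position: [0.5008, 0.2754, 0.3087]
tcp_rot: [[-0.0, -0.172, 0.985], [-0.002, 0.985, 0.172], [-1.0, -0.002, -0.0]]
force: [0.4, -0.5, -0.5]
grip_width: 1.0
```

```bash
python3 - <<'E'
from h import *
yaw=.173;c,s=np.cos(yaw),np.sin(yaw);e=snapshot("scene")[1];o=status.get_obs();print(o["position"],o["grip_width"])
P=cloud("scene",e);D=P[...,:2]-[.4807,.2017];X=c*D[...,0]+s*D[...,1];Y=-s*D[...,0]+c*D[...,1];Z=P[...,2]
k=(abs(X)<.04)&(Y>-.15)&(Y<-.04)&(Z>.185)&(Z<.25)
n,l,st,ce=cv2.connectedComponentsWithStats(k.astype(np.uint8))
for j in range(1,n):
  if st[j,4]>5:
    q=l==j;print(st[j,4],ce[j].round(1),[np.percentile(V[q],[5,50,95]).round(3).tolist() for V in (X,Y,Z)])
k=(abs(X-.033)<.03)&(Y>.04)&(Y<.1)&(Z>.20)&(Z<.235);print("ball",P[k].mean(0),k.sum())
E
```

```text
[0.50097855 0.27468084 0.30888755] 0.9999449897446863
46 [327.8 179.9] [[-0.004, 0.004, 0.009], [-0.079, -0.074, -0.064], [0.187, 0.198, 0.202]]
57 [314.2 187.5] [[-0.009, 0.005, 0.014], [-0.13, -0.124, -0.105], [0.186, 0.204, 0.209]]
ball [0.50445694 0.27165279 0.21509031] 41
```

The catch is now at about 1.3 (bar y = -124 mm, top at 209 mm). I'll descend over the stud and close gently.

>>> step_arm(angular=[[0,0,0],[0,0,0],[0,0,0],[0,0,0],[0,0,0],[0,0,0]], travel=[[0,0,-0.6],[0,0,-0.6],[0,0,-0.6],[0,0,-0.5],[0,0,-0.4],[0,0,0]], grip=[1,1,1,1,1,1])

```text
time_s: 10.95
position: [0.4996, 0.2738, 0.1717]
tcp_rot: [[-0.004, -0.17, 0.985], [-0.003, 0.985, 0.17], [-1.0, -0.003, -0.004]]
force: [-0.0, 0.3, -0.6]
grip_width: 1.001
```

>>> step_arm(angular=[[0,0,0],[0,0,0],[0,0,0],[0,0,0],[0,0,0],[0,0,0],[0,0,0],[0,0,0]], travel=[[0,0,0],[0,0,0],[0,0,0],[0,0,0],[0,0,0],[0,0,0],[0,0,0],[0,0,0]], grip=[-1,-1,-1,-1,-1,-1,-1,-1], squeeze=30)

```text
time_s: 11.75
position: [0.5012, 0.2767, 0.1743]
tcp_rot: [[0.002, -0.172, 0.985], [0.001, 0.985, 0.172], [-1.0, 0.0, 0.002]]
force: [1.9, 0.3, 4.5]
grip_width: 0.155
```

The gripper holds the stud: opening is 13 mm for a 14 mm stud. I'll pull along the arc to about 0.6 rad.

>>> step_arm(angular=[[0,0,0],[0,0,0],[0,0,0],[0,0,0],[0,0,0],[0,0,0],[0,0,0],[0,0,0]], travel=[[-0.12,0.025,0],[-0.12,0.015,0],[-0.12,0.005,0],[-0.12,0,0],[-0.12,-0.01,0],[-0.12,-0.02,0],[-0.115,-0.03,0],[-0.115,-0.035,0]], grip=[-1,-1,-1,-1,-1,-1,-1,-1])

```text
time_s: 12.55
position: [0.4543, 0.2778, 0.1745]
tcp_rot: [[0.005, -0.175, 0.984], [0.006, 0.984, 0.175], [-1.0, 0.005, 0.005]]
force: [4.9, 12.7, -0.3]
grip_width: 0.152
```

>>> step_arm(angular=[[0,0,0],[0,0,0]], travel=[[0,0,0],[0,0,0]], grip=[-1,-1])

```text
time_s: 12.75
position: [0.4539, 0.2778, 0.1745]
tcp_rot: [[0.004, -0.176, 0.984], [0.005, 0.984, 0.176], [-1.0, 0.005, 0.004]]
force: [4.7, 9.6, -0.5]
grip_width: 0.154
```

>>> step_arm(angular=[[0,0,0],[0,0,0],[0,0,0]], travel=[[-0.035,0.02,0],[-0.035,0.02,0],[0,0,0]], grip=[-1,-1,-1])

```text
time_s: 13.05
position: [0.4516, 0.2772, 0.1744]
tcp_rot: [[0.005, -0.173, 0.985], [0.002, 0.985, 0.173], [-1.0, 0.001, 0.005]]
force: [7.9, 2.7, 0.2]
grip_width: 0.156
```

>>> step_arm(angular=[[0,0,0],[0,0,0],[0,0,0]], travel=[[-0.035,-0.015,0],[-0.035,-0.015,0],[0,0,0]], grip=[-1,-1,-1])

```text
time_s: 13.35
position: [0.448, 0.276, 0.1744]
tcp_rot: [[0.005, -0.174, 0.985], [0.003, 0.985, 0.174], [-1.0, 0.002, 0.005]]
force: [7.7, 3.6, -0.8]
grip_width: 0.149
```

>>> step_arm(angular=[[0,0,0],[0,0,0],[0,0,0]], travel=[[-0.035,-0.016,0],[0,0,0],[0,0,0]], grip=[-1,-1,-1])

```text
time_s: 13.65
position: [0.4463, 0.2754, 0.1744]
tcp_rot: [[0.005, -0.174, 0.985], [0.003, 0.985, 0.174], [-1.0, 0.002, 0.005]]
force: [9.2, 3.8, -0.7]
grip_width: 0.153
```

>>> step_arm(angular=[[0,0,0],[0,0,0],[0,0,0]], travel=[[-0.035,-0.018,0],[0,0,0],[0,0,0]], grip=[-1,-1,-1])

```text
time_s: 13.95
position: [0.4446, 0.2747, 0.1744]
tcp_rot: [[0.005, -0.174, 0.985], [0.003, 0.985, 0.174], [-1.0, 0.002, 0.005]]
force: [8.3, 4.1, -0.4]
grip_width: 0.151
```

>>> step_arm(angular=[[0,0,0],[0,0,0],[0,0,0]], travel=[[-0.035,-0.02,0],[0,0,0],[0,0,0]], grip=[-1,-1,-1])

```text
time_s: 14.25
position: [0.4428, 0.2739, 0.1744]
tcp_rot: [[0.005, -0.174, 0.985], [0.003, 0.985, 0.174], [-1.0, 0.002, 0.005]]
force: [6.5, 5.1, -1.1]
grip_width: 0.157
```

>>> step_arm(angular=[[0,0,0],[0,0,0],[0,0,0]], travel=[[-0.035,-0.021,0],[0,0,0],[0,0,0]], grip=[-1,-1,-1])

```text
time_s: 14.55
position: [0.441, 0.273, 0.1744]
tcp_rot: [[0.005, -0.174, 0.985], [0.004, 0.985, 0.174], [-1.0, 0.003, 0.005]]
force: [8.4, 5.9, -0.8]
grip_width: 0.156
```

>>> step_arm(angular=[[0,0,0],[0,0,0],[0,0,0]], travel=[[-0.035,-0.022,0],[0,0,0],[0,0,0]], grip=[-1,-1,-1])

```text
time_s: 14.85
position: [0.4392, 0.2721, 0.1744]
tcp_rot: [[0.005, -0.174, 0.985], [0.004, 0.985, 0.174], [-1.0, 0.003, 0.005]]
force: [7.4, 6.2, -1.4]
grip_width: 0.152
```

>>> step_arm(angular=[[0,0,0],[0,0,0],[0,0,0]], travel=[[-0.035,-0.024,0],[0,0,0],[0,0,0]], grip=[-1,-1,-1])

```text
time_s: 15.15
position: [0.4373, 0.2712, 0.1744]
tcp_rot: [[0.005, -0.175, 0.985], [0.004, 0.985, 0.175], [-1.0, 0.003, 0.005]]
force: [7.3, 7.0, -0.7]
grip_width: 0.152
```

>>> step_arm(angular=[[0,0,0],[0,0,0],[0,0,0]], travel=[[-0.035,-0.026,0],[0,0,0],[0,0,0]], grip=[-1,-1,-1])

```text
time_s: 15.45
position: [0.4355, 0.2701, 0.1745]
tcp_rot: [[0.005, -0.175, 0.985], [0.004, 0.985, 0.175], [-1.0, 0.004, 0.005]]
force: [6.9, 7.2, -1.4]
grip_width: 0.155
```

>>> step_arm(angular=[[0,0,0],[0,0,0],[0,0,0]], travel=[[-0.035,-0.022,0],[0,0,0],[0,0,0]], grip=[-1,-1,-1])

```text
time_s: 15.75
position: [0.4338, 0.2691, 0.1745]
tcp_rot: [[0.005, -0.175, 0.985], [0.005, 0.985, 0.175], [-1.0, 0.004, 0.005]]
force: [7.4, 7.9, -2.1]
grip_width: 0.156
```

>>> step_arm(angular=[[0,0,0],[0,0,0],[0,0,0]], travel=[[-0.035,-0.024,0],[0,0,0],[0,0,0]], grip=[-1,-1,-1])

```text
time_s: 16.05
position: [0.4321, 0.268, 0.1745]
tcp_rot: [[0.005, -0.175, 0.985], [0.005, 0.985, 0.175], [-1.0, 0.004, 0.006]]
force: [7.7, 8.4, -1.1]
grip_width: 0.153
```

>>> step_arm(angular=[[0,0,0],[0,0,0],[0,0,0]], travel=[[-0.035,-0.026,0],[0,0,0],[0,0,0]], grip=[-1,-1,-1])

```text
time_s: 16.35
position: [0.4304, 0.2668, 0.1745]
tcp_rot: [[0.005, -0.175, 0.985], [0.005, 0.985, 0.175], [-1.0, 0.004, 0.006]]
force: [7.3, 8.1, -2.2]
grip_width: 0.155
```

>>> step_arm(angular=[[0,0,0],[0,0,0],[0,0,0]], travel=[[-0.033,-0.026,0],[0,0,0],[0,0,0]], grip=[-1,-1,-1])

```text
time_s: 16.65
position: [0.4288, 0.2657, 0.1745]
tcp_rot: [[0.005, -0.175, 0.985], [0.005, 0.985, 0.175], [-1.0, 0.004, 0.006]]
force: [7.8, 9.3, -3.4]
grip_width: 0.153
```

>>> step_arm(angular=[[0,0,0],[0,0,0],[0,0,0]], travel=[[-0.033,-0.027,0],[0,0,0],[0,0,0]], grip=[-1,-1,-1])

```text
time_s: 16.95
position: [0.4284, 0.2654, 0.1746]
tcp_rot: [[0.008, -0.175, 0.984], [0.007, 0.984, 0.175], [-1.0, 0.005, 0.009]]
force: [11.8, 11.3, -5.4]
grip_width: 0.148
```

```bash
python3 - <<'E'
from h import *
q,e=snapshot("scene");p,d=snapshot("wrist")
a=cv2.resize(q[130:220,290:390],None,fx=4.4,fy=4.4,interpolation=cv2.INTER_CUBIC)
b=cv2.resize(p[100:300,180:380],(396,396));cv2.imwrite("pics/c4.png",np.hstack([cv2.resize(a,(400,396)),b]))
E
```

```text
(no output)
```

View pics/c4.png

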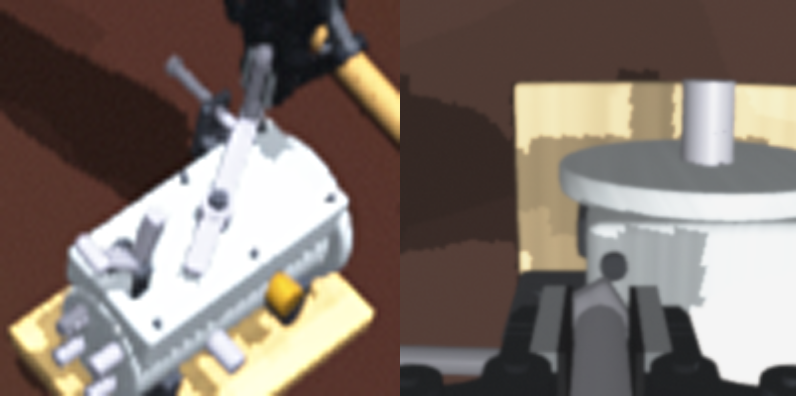

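The picture shows the stud gripped, the arm at the screw nose and the catch still over. On the last 2 mm step the tool moved only 0.5 mm and the force jumped, so the lever is at the stop. I'll press a little firmer.

>>> step_arm(angular=[[0,0,0],[0,0,0],[0,0,0]], travel=[[-0.033,-0.027,0],[0,0,0],[0,0,0]], grip=[-1,-1,-1])

```text
time_s: 17.35
position: [0.4282, 0.2652, 0.1747]
tcp_rot: [[0.01, -0.176, 0.984], [0.009, 0.984, 0.176], [-1.0, 0.007, 0.012]]
force: [16.4, 15.5, -11.5]
grip_width: 0.151
```

>>> step_arm(angular=[[0,0,0],[0,0,0],[0,0,0]], travel=[[-0.033,-0.02,0],[0,0,0],[0,0,0]], grip=[-1,-1,-1])

```text
time_s: 17.65
position: [0.428, 0.2651, 0.1748]
tcp_rot: [[0.013, -0.176, 0.984], [0.01, 0.984, 0.176], [-1.0, 0.008, 0.015]]
force: [21.5, 18.0, -15.3]
grip_width: 0.154
```

>>> step_arm(angular=[[0,0,0],[0,0,0],[0,0,0],[0,0,0],[0,0,0],[0,0,0]], travel=[[0,0,0],[0,0,0],[0,0,0],[0,0,0],[0,0,0],[0,0,0]], grip=[-1,-1,-1,-1,-1,-1], squeeze=45)

```text
time_s: 18.25
position: [0.428, 0.2651, 0.1748]
tcp_rot: [[0.013, -0.176, 0.984], [0.01, 0.984, 0.176], [-1.0, 0.008, 0.015]]
force: [21.9, 17.8, -15.1]
grip_width: 0.149
```

```bash
python3 - <<'E'
from h import *
from plant import workorder
yaw=.173;c,s=np.cos(yaw),np.sin(yaw);e=snapshot("scene")[1];o=status.get_obs();print(o["time_s"],o["position"],o["force"],o["grip_width"])
P=cloud("scene",e);D=P[...,:2]-[.4807,.2017];X=c*D[...,0]+s*D[...,1];Y=-s*D[...,0]+c*D[...,1];Z=P[...,2]
k=(abs(X)<.02)&(Y>-.15)&(Y<-.1)&(Z>.19)&(Z<.23);y=np.median(Y[k]);print("tab y",y,k.sum())
F=np.array(o["force"]);ft=.75*F[0]+.66*F[1];print("tangential",ft)
if y<-.118 and 20<ft<40: workorder.sign_off();print("signed")
E
```

```text
18.3 [0.42803982 0.26505082 0.17480612] [ 21.18333636  17.26246452 -14.69864827] 0.14750208877794008
tab y -0.12562976557481703 50
tangential 27.280728847062903
the job is handed in; nothing more can be done
signed
```

The safety catch is flipped over, and the gripper is holding the lever by its stud against the stop screw. I handed the job in at 18.3 s; no verdict was reported.

- **Catch:** The first two pushes left the catch at only about 1.0–1.1 rad, because backing off dragged its nose back. I pushed it to its end a third time and lifted straight up. It then measured about 1.3 rad, and the last check still had the tab at y ≈ -126 mm.
- **Lever:** I gripped the stud with the opening at 13 mm and pulled it along its arc. It came up against the screw at roughly 0.97 rad, where a 2 mm step moved it only 0.5 mm and the force jumped.
- **Final hold:** The force and position were steady over the last 0.6 s. The pull along the lever's path is about 27 N, which I estimate puts about 20–25 N on the screw. That screw force is inferred from the wrist force, not measured directly.
- **Disagreements:** During the pull the stud ran about 3–6 mm off my model arc in y, so I corrected by force. About 15 N of vertical force remains in the hold.
- **Not checked:** I did not measure the loose items at the end. The arm kept well clear of them and no picture showed them moved.

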